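# Close the biscuit box with its push-in locking lid

### The arm

A 7-joint arm with a two-finger parallel gripper is mounted at the origin on a cart in front of the work surface, level with it; the furniture and walls round the work are solid. World frame = base frame: x ahead of the robot, y to its left, z up, the work surface at z = 0. Lengths are in m, angles in degrees, forces in N, time in s.
With the tool pointing down it reaches from about 0.425 to 0.875 m from the base axis. Payload 4.7 kg.
Tool frame: the origin (TCP) lies on the centre line of the jaws, within the pads' length; the fingertips stand ahead of it and the grasp point (between the pads) lies 2 mm behind it (env.tip_reach is the x of the fingertips in the tool frame, in m); x points along the fingers, z is the direction in which the jaws open and shut, and the axes are right-handed (so a half turn about x gives the same grasp; the last joint's range is limited). The gripper opens to 87 mm and grips with 3 to 60 N. Pads are 19 mm wide; open, the fingers measure 117 mm over their backs; the gripper's body (75 mm by 190 mm) begins 51 mm behind the grasp point.
Start: joints at [-74.823, 18.392, -4.016, 83.108, 1.295, 78.541, -3.26], TCP at [0.161, 0.63, 0.24] pointing down, gripper open.
Joint ranges: [-163.93, 163.93], [-17.29, 119.83], [-79.2, 71.16], [3.27, 140.29], [-89.18, 269.18], [5.43, 117.66], [-154.24, 154.24]. Speed limits (degrees/s): [147.25, 147.25, 180, 180, 180, 180, 180].

### API

Orientations are given as [roll, pitch, yaw] about the fixed x, y, z axes, in that order (R = Rz(yaw) Ry(pitch) Rx(roll)).
In Python, from cell import telemetry, optics, env, models gives the robot as it stands.
- The arm moves only by the shell command python3 -m pendant 'ROWS' [FORCE]. ROWS is JSON, a list of rows, each a list of 3 entries, a list of its own where there are three numbers: the finger opening in mm, from 0 to 87, then the shift along the tool's x, y, z in mm, then the turn, a rotation vector about the tool's x, y, z in rad. A call has 1 to 10 rows; each row is the pose to reach, as a shift and turn from the pose commanded when the call began, along the tool's axes at that moment; what a row does not reach only later rows make up. A row lasts 1/12 s, in which the tool goes at most 41.7 mm and 7.16 degrees, less where a joint would pass 70% of its speed; a pose out of reach is approached as far as the arm can. A call with a gripper value outside its range is refused whole. The fingers move at their own pace and stop on an object; FORCE is the grip in N (left out, the last holds). Time passes only in rows, so rows that repeat a pose let the fingers close. It gives the time, the measured TCP pose, the force and the opening at its end, in the units of the state.
- telemetry.get_obs(): the state, without advancing time (a new reading comes with each control period).
- optics.read_camera(name): name is "scene" or "side" or "wrist"; returns a dict with "image" (420x560x3 uint8, blue, green, red), "range_z" (420x560 float32, m along the optical axis (not along the pixel's ray), 0 where there is no reading), "fx", "fy", "cx", "cy" (pixels), "cam_to_world" (4x4, takes a point from camera to world coordinates). Camera axes: x right, y up, looking along -z (the intrinsics and any distortion apply to the point x, -y, -z); pixel columns grow to the right and rows downward; lengths in m; the calibration is good to about 2 mm. A picture is of the moment at which its call begins.
- env.sign_off(): hands the job in, once; it reports no verdict.
Trained networks look in the newest picture that a camera, given by its name, has taken for a name from the list of things; names that differ only in an ending like _2 or _b are one class to them, and where a whole thing is asked for, a point or a joint stands for the part that bears it (a point fixed in the world has none). Each returns a list of dicts, best first, with "confidence" (0 to 1); they miss things now and then, are a little off and sometimes report something else, mostly with a low value. They report only what shows in the picture. A call takes as long as a camera call. They do not tell look-alikes from the thing itself.
- models.masks_of(camera, label): "pixels" (420x560 bool, what is visible of it) and "extent" ([left, top, right, bottom] as shares, 0 to 1, of the picture: columns of its width, rows of its height, round what is visible of it).
- models.landmark_of(camera, label): "centre" ([row, column] as shares, 0 to 1, of the picture: columns of its width, rows of its height: a listed point, or the origin of a listed thing).
The state is a dict: "time_s": time; "qpos": joint angles; "joint_velocities": joint speeds; "effort": joint torques, N m; "tool_pos": TCP position; "tool_rot": TCP orientation; "force": force on the tool from outside, world axes, zero at the start; "wrist_torque": the same for the moment, N m; "grip_width": finger opening in m.
Only numpy, scipy, OpenCV 4.12 (cv2) and the standard library are available. Lean on these libraries where they do the work, as an engineer would, in place of code of your own. Each camera call takes 0.05 s, during which the arm holds its last target.

### The job

The biscuits are going soft: close their box. Press the lid that belongs to it down into the mouth until its top is flush with the rim all round, and push the button in the middle of the lid fully home so that it locks. Leave the empty square box, its lid and the drinking glass where they are.

Things in the scene. Friction and masses are not known exactly. Their poses are not given: they have to be found in the camera images.
- biscuit_box: Open oblong storage box holding a row of biscuits: clear walls, white collar round the mouth; 150 (x) x 106 (y) x 90 mm high outside; loose, 0.7 kg. Origin at the centre of its underside, x along its long side, z up. The mouth is 134 x 90 mm and 26 mm deep, down to a ledge on which the lid comes to rest. Each short side of the mouth has a slot inside for a bolt of the lid.
- biscuit_box_rim (a point): Centre of the mouth of the biscuit box at the height of its rim, 90 mm above its underside. The collar is 8 mm thick and its rim is rounded. A lid that is flush has its top at this height and its underside 26 mm lower.
- oblong_lid: Lid of the biscuit box, lying top up: oblong wooden plug 130 (x) x 86 (y) x 26 mm with rounded lower edges and a raised metal button on top; loose, 0.2 kg. Origin at the centre of its underside, x along its long side, z up. Fits with 2 mm play a side, either way round. Sprung rubber seals on its long sides, 9 mm up, stop it about 12 mm too high; it takes some 5 N more to push it down to the ledge.
- oblong_lid_button (a joint): Button of that lid: metal block 60 (lid's x) x 36 (lid's y) mm, 16 mm above the lid's top when up; grip it across the 36 mm to carry the lid. 0 = up, 0.008 (m) = fully pressed; it needs about 12 N, snaps over and stays down. It drives a 4 mm bolt out of each short end: in the mouth it goes down only when the lid is fully seated, and once down the lid no longer enters the mouth.
- oblong_lid_button_top (a point): Centre of the top face of that button.
- square_box: Empty open storage box of the same make, to be left where it is: square, 106 x 106 x 140 mm high. Origin at the centre of its underside, z up.
- square_lid: Lid of the empty square box, of the same make, to be left where it is: 86 x 86 x 26 mm plus its button of 60 x 36 x 16 mm. Lies top up on the worktop; origin at the centre of its underside, x along the button's long side.
- glass_1: Clear drinking glass, 80 mm across, 92 mm high, standing behind the lids. Origin at the centre of its underside, z up.
Things that resemble listed ones, but are neither listed nor needed, are in the scene too. Leave any yellow look-alike of the oblong_lid alone.

How it is judged (in metres and radians):
At the end, for the whole second after the job is handed in: The oblong lid lies in the mouth of the biscuit box, its top flush with the rim (within 1.5 mm in height, 6 mm of centred, 0.03 rad of level and 0.08 rad of square with the box), its button pressed at least 7 of its 8 mm; the box stands upright on the worktop and everything is at rest (z of oblong_lid in the frame of biscuit_box between 0.062 and 0.0655 m and horizontal distance between oblong_lid and biscuit_box below 0.006 m and angle between the z axis of oblong_lid and the z axis of biscuit_box, either way round below 0.03 rad and angle between the x axis of oblong_lid and the x axis of biscuit_box, either way round below 0.08 rad and value of joint oblong_lid_button above 0.007 m and angle between biscuit_box's own z axis and vertical below 0.05 rad and height (world z) of biscuit_box below 0.005 m and linear speed of each of biscuit_box, oblong_lid below 0.02 m/s); the robot touches nothing.
It fails at once if the square lid was moved more than 5 cm (distance of square_lid from where it was at the start of the episode above 0.05 m).
It fails at once if the square box was moved more than 5 cm (distance of square_box from where it was at the start of the episode above 0.05 m).
It fails at once if the drinking glass was moved more than 5 cm (distance of glass_1 from where it was at the start of the episode above 0.05 m).
It also fails if it takes over 45 s, if anything falls off the work surface, if the arm or the gripper's body presses on something with over 40 N, if the wrist force passes 120 N, or if a joint passes its speed limit or range.

## Working session

There is one attempt and no reset: what is moved stays moved. The work goes in short steps, Python scripts to look and compute and a shell command to move; the robot and the scene stay as the last step left them, time stands still between calls to the robot, and variables do not carry over. Pictures are saved under pics/ and viewed, and the job is handed in when it is done.

```bash
mkdir -p pics; ls
python3 - <<'E'
from cell import telemetry, optics, env, models
import cv2,numpy as np
o=telemetry.get_obs();print(o, env.tip_reach)
for c in ["scene","side","wrist"]:
    r=optics.read_camera(c); cv2.imwrite(f"pics/{c}0.png",r["image"]); print(c,r["fx"],r["cx"],r["cy"],r["cam_to_world"].round(3).tolist(),[k for k in r])
    for l in ["biscuit_box","oblong_lid","square_lid","square_box","glass_1","oblong_lid_button_top","biscuit_box_rim"]:
        print(l,[(round(d["confidence"],2),(np.array(d["centre"])*[420,560]).round(0).tolist()) for d in models.landmark_of(c,l)])
E
```

```text
pics
{'time_s': 0.0, 'qpos': array([-74.82236686,  18.43789974,  -4.01298092,  83.17344445,
         1.29410683,  78.53968183,  -3.26253243]), 'joint_velocities': array([-0.03842787,  0.03544451,  0.01832709,  0.00586365,  0.05504452,
       -0.05007146, -0.01422278]), 'effort': array([-1.57730842e-04, -4.91313958e+01, -4.04158132e-01, -3.12521982e+01,
       -6.39849692e-02,  4.39915771e-02,  1.80127045e-04]), 'tool_pos': array([0.16126001, 0.6291592 , 0.23848703]), 'tool_rot': array([-176.98327465,   89.89400551, -101.3563216 ]), 'force': array([ 0.47333578,  0.06716557, -0.11165593]), 'wrist_torque': array([ 0.04598878, -0.04188221,  0.00324237]), 'grip_width': 0.08732942973185297} 0.017
scene 395.17721450999625 280.1784606263861 209.56396932661656 [[0.842, 0.329, -0.428, 0.119], [-0.54, 0.506, -0.672, -0.726], [-0.004, 0.797, 0.604, 0.692], [0.0, 0.0, 0.0, 1.0]] ['image', 'range_z', 'fx', 'fy', 'cx', 'cy', 'cam_to_world']
biscuit_box [(0.94, [192.0, 246.0])]
oblong_lid [(0.95, [302.0, 308.0]), (0.62, [217.0, 189.0])]
square_lid [(0.56, [240.0, 259.0])]
square_box [(0.74, [275.0, 
[... 402 characters left out ...]
x', 'fy', 'cx', 'cy', 'cam_to_world']
biscuit_box [(0.8, [212.0, 300.0])]
oblong_lid [(0.93, [214.0, 233.0]), (0.66, [300.0, 249.0])]
square_lid [(0.66, [245.0, 263.0])]
square_box [(0.81, [319.0, 358.0])]
glass_1 [(0.96, [241.0, 339.0])]
oblong_lid_button_top [(0.66, [199.0, 228.0]), (0.4, [210.0, 299.0])]
biscuit_box_rim [(0.82, [182.0, 297.0])]
wrist 291.77757575232624 276.7340600386229 210.90518022731428 [[0.249, -0.923, -0.294, 0.079], [0.969, 0.237, 0.075, 0.652], [0.001, -0.303, 0.953, 0.385], [0.0, 0.0, 0.0, 1.0]] ['image', 'range_z', 'fx', 'fy', 'cx', 'cy', 'cam_to_world']
biscuit_box []
oblong_lid []
square_lid []
square_box []
glass_1 []
oblong_lid_button_top []
biscuit_box_rim []
```

View pics/scene0.png

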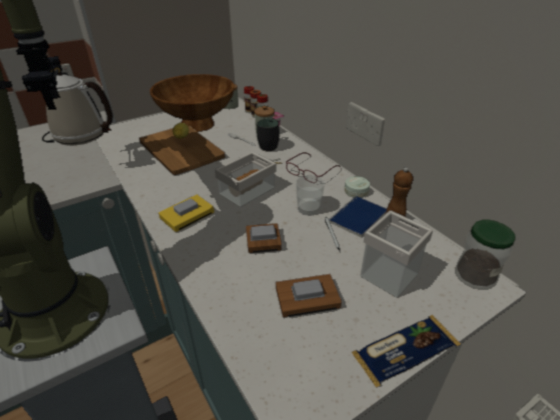

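View pics/side0.png

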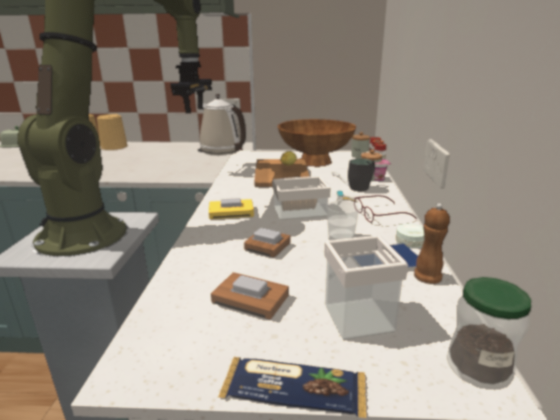

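Scene view: there are three lid-like things. The yellow one at (187,211) is the look-alike. The small wooden one at (263,237) is the square lid. The oblong wooden one at (308,295) fits the description of the oblong lid. The biscuit box is at (246,178) with biscuits inside, and the empty square box is at (397,250). I'll confirm this in a crop and measure.

```bash
cat > h.py <<'E'
from cell import telemetry, optics, env, models
import cv2,numpy as np
def cloud(r):
    z=r["range_z"]; v,u=np.mgrid[:420,:560]
    P=np.stack([(u-r["cx"])/r["fx"]*z,-(v-r["cy"])/r["fy"]*z,-z,np.ones_like(z)],-1)
    W=P@r["cam_to_world"].T
    W[z<=0]=np.nan
    return W[...,:3]
def rect(P):
    (c,s,a)=cv2.minAreaRect((P[:,:2]*1000).astype(np.float32)); return np.round(c,1),np.round(s,1),round(a,2)
E
python3 - <<'E'
from h import *
ims=[]
for c in ["scene","side"]:
    r=optics.read_camera(c); W=cloud(r)
    np.save(f"{c}_W.npy",W); 
    for l in ["oblong_lid","biscuit_box","square_lid","square_box","glass_1"]:
        for d in models.masks_of(c,l):
            m=d["pixels"]; m=cv2.erode(m.astype(np.uint8),np.ones((2,2)))>0
            P=W[m]; P=P[np.isfinite(P[:,0])]
            if len(P)<30: continue
            print(c,l,round(d["confidence"],2),m.sum(),"z pct",np.percentile(P[:,2],[2,25,50,75,98]).round(3),"med",np.median(P,0).round(3))
            for lo,hi in [(0.018,0.03),(0.036,0.048),(0.08,0.1),(0.13,0.15)]:
                Q=P[(P[:,2]>lo)&(P[:,2]<hi)]
                if len(Q)>40: print("   ",lo,len(Q),np.median(Q[:,2]).round(4),rect(Q))
    for (x0,y0,w,h) in ([(258,255,100,75),(200,140,100,75)] if c=="scene" else [(200,262,100,75),(260,160,100,75)]):
        ims.append(cv2.resize(r["image"][y0:y0+h,x0:x0+w],(400,300),interpolation=cv2.INTER_CUBIC))
cv2.imwrite("pics/crop1.png",np.vstack([np.hstack(ims[:2]),np.hstack(ims[2:])]))
E
```

```text
scene oblong_lid 0.75 1111 z pct [0.006 0.024 0.027 0.03  0.045] med [0.364 0.14  0.027]
    0.018 664 0.0271 (array([370. , 156.5]), array([128.1,  84.9]), 11.69)
    0.036 199 0.043 (array([371. , 158.6]), array([60. , 36.6]), 10.79)
scene oblong_lid 0.59 2123 z pct [0.01  0.026 0.027 0.029 0.044] med [ 0.472 -0.281  0.027]
    0.018 1416 0.027 (array([ 480. , -267.9]), array([ 88. , 129.8]), 69.7)
    0.036 388 0.0429 (array([ 480.7, -267.8]), array([38.3, 59.3]), 67.14)
scene biscuit_box 0.62 2161 z pct [0.007 0.037 0.059 0.076 0.091] med [0.567 0.147 0.059]
    0.018 182 0.0238 (array([573.3, 175.9]), array([142.6,  99.4]), 15.22)
    0.036 288 0.0421 (array([574.4, 178.2]), array([142.8, 100. ]), 13.27)
    0.08 425 0.0871 (array([574.6, 175.7]), array([149.8, 103.5]), 13.11)
scene square_box 0.68 4076 z pct [0.004 0.058 0.093 0.124 0.141] med [ 0.651 -0.323  0.093]
    0.018 202 0.0243 (array([ 668.2, -343.6]), array([ 68.4, 137.7]), 59.74)
    0.036 220 0.0423 (array([ 743.4, -284.9]), array([247.8, 115.3]), 26.76)
    0.08 625 0.0902 (array([ 684.6, -315.5]), array([100.8,  
[... 1814 characters left out ...]
 0.025]
    0.018 403 0.0247 (array([494.8, -54.4]), array([83. , 83.6]), 64.27)
    0.036 174 0.0405 (array([494.8, -53.6]), array([34.5, 58.3]), 65.14)
side square_box 0.64 2293 z pct [0.007 0.021 0.025 0.026 0.042] med [ 0.484 -0.288  0.025]
    0.018 1358 0.025 (array([ 480., -270.]), array([ 86.6, 127. ]), 68.56)
    0.036 365 0.0408 (array([ 479.3, -268.8]), array([37.3, 59. ]), 69.74)
side glass_1 0.95 1006 z pct [0.017 0.043 0.065 0.077 0.089] med [ 0.676 -0.026  0.065]
    0.018 104 0.0247 (array([675.7, -23.6]), array([23. , 64.3]), 84.02)
    0.036 117 0.0417 (array([677. , -24.7]), array([23.6, 66.9]), 88.55)
    0.08 198 0.0842 (array([678.3,   0.9]), array([83.6, 73.1]), 81.59)
```

View pics/crop1.png

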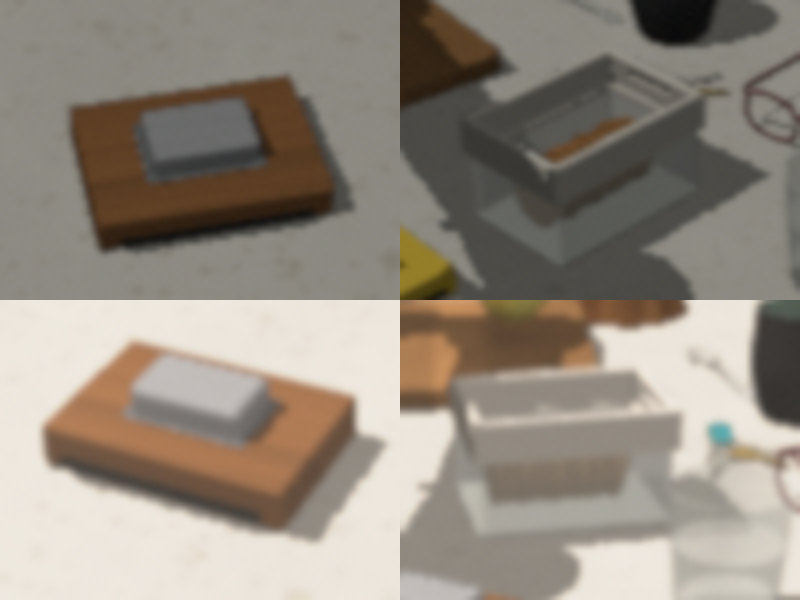

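The crop confirms it: the wooden 130 x 86 lid with the metal button is at scene (308,295), side (250,292). The box holds the biscuits. Next I'll check the path for obstacles and work out the move.

```bash
cat >> h.py <<'E'
from scipy.spatial.transform import Rotation as Ro
def pose():
    o=telemetry.get_obs(); return o["tool_pos"],Ro.from_euler("xyz",o["tool_rot"],degrees=True),o
def down(zdeg):
    a=np.radians(zdeg); x=np.array([0,0,-1.]); z=np.array([np.cos(a),np.sin(a),0]); y=np.cross(z,x)
    return Ro.from_matrix(np.stack([x,y,z],1))
def plan(p,R,tp,tz):
    # tz: world heading of tool z
    d=R.inv().apply(np.array(tp)-p)*1000; rv=(R.inv()*down(tz)).as_rotvec()
    return d.round(1),rv.round(4),round(np.degrees(np.linalg.norm(rv)),1)
E
python3 - <<'E'
from h import *
p,R,o=pose(); print(p,R.as_matrix().round(4).tolist())
z=R.as_matrix()[:,2]; print("z heading",np.degrees(np.arctan2(z[1],z[0])))
W=np.concatenate([np.load(f"{c}_W.npy").reshape(-1,3) for c in("scene","side")])
W=W[np.isfinite(W[:,0])]
for y in np.arange(-.4,.7,.1):
    print(round(y,1),[ (round(float(np.percentile(q,99)),2) if len(q:=W[(abs(W[:,0]-x)<.05)&(abs(W[:,1]-y)<.05)&(W[:,2]<.6),2])>5 else None) for x in np.arange(.1,.9,.1)])
for t in (69.5,-110.5): print(t,plan(p,R,[.5,.1,.24],t))
E
```

```text
[0.16134533 0.6296832  0.23958219] [[0.0001, -0.9687, 0.2481], [0.0001, 0.2481, 0.9687], [-1.0, -0.0001, 0.0001]]
z heading 75.63284800474865
-0.4 [None, None, 0.0, 0.0, 0.01, 0.14, 0.14, 0.14]
-0.3 [None, None, 0.0, 0.03, 0.04, 0.14, 0.14, 0.0]
-0.2 [0.0, None, 0.0, 0.03, 0.04, 0.01, 0.01, 0.16]
-0.1 [0.25, 0.0, 0.0, 0.02, 0.04, 0.0, 0.01, 0.01]
-0.0 [0.53, 0.0, 0.0, 0.0, 0.04, 0.09, 0.09, 0.04]
0.1 [0.55, -0.0, 0.03, 0.04, 0.09, 0.09, 0.09, 0.04]
0.2 [0.0, -0.8, 0.04, 0.05, 0.09, 0.09, 0.09, 0.03]
0.3 [-0.89, -0.89, 0.0, 0.0, 0.0, None, 0.06, 0.1]
0.4 [0.59, 0.0, 0.0, 0.02, 0.03, 0.03, 0.1, 0.1]
0.5 [0.58, 0.58, 0.0, 0.03, 0.02, 0.16, 0.15, 0.11]
0.6 [0.56, 0.59, 0.0, 0.03, 0.16, 0.16, 0.16, 0.16]
69.5 (array([-4.000e-01, -4.595e+02, -4.291e+02]), array([1.07e-01, 1.00e-04, 1.00e-04]), np.float64(6.1))
-110.5 (array([-4.000e-01, -4.595e+02, -4.291e+02]), array([-3.0346e+00, -1.0000e-04,  1.0000e-04]), np.float64(173.9))
```

```bash
python3 -m pendant '[[87,[0,-460,-429],[0.107,0,0]],[87,[0,-460,-429],[0.107,0,0]],[87,[0,-460,-429],[0.107,0,0]],[87,[0,-460,-429],[0.107,0,0]],[87,[0,-460,-429],[0.107,0,0]],[87,[0,-460,-429],[0.107,0,0]],[87,[0,-460,-429],[0.107,0,0]],[87,[0,-460,-429],[0.107,0,0]],[87,[0,-460,-429],[0.107,0,0]],[87,[0,-460,-429],[0.107,0,0]]]' 20
python3 - <<'E'
from h import *
p,R,o=pose(); print(p,plan(p,R,[.5,.1,.24],69.5))
E
```

```text
time_s: 2.63
tool_pos: [0.3868, 0.2769, 0.24]
tool_rot: [-12.9, 89.9, 56.6]
force: [1.5, 0.6, 0.9]
grip_width: 0.0871
[0.38678372 0.27690954 0.23998081] (array([-1.000e-01, -1.680e+02, -1.261e+02]), array([0.0001, 0.0013, 0.0003]), np.float64(0.1))
```

```bash
python3 -m pendant '[[87,[0,-168,-126],[0,0,0]],[87,[0,-168,-126],[0,0,0]],[87,[0,-168,-126],[0,0,0]],[87,[0,-168,-126],[0,0,0]],[87,[0,-168,-126],[0,0,0]],[87,[0,-168,-126],[0,0,0]],[87,[0,-168,-126],[0,0,0]]]'
cat >> h.py <<'E'
def wlook(name,bands):
    r=optics.read_camera("wrist"); W=cloud(r); cv2.imwrite(f"pics/{name}.png",r["image"]); np.save(f"{name}_W.npy",W)
    return r,W
E
python3 - <<'E'
from h import *
r,W=wlook("w1",0); p,R,o=pose(); print(p,plan(p,R,[.48,-.269,.24],69.5))
m=(abs(W[...,2]-.088)<.008)&(np.hypot(W[...,0]-.574,W[...,1]-.176)<.11)
P=W[m]; print(len(P),np.percentile(P[:,2],[5,50,95]),rect(P))
E
```

```text
time_s: 3.22
tool_pos: [0.5003, 0.0989, 0.2398]
tool_rot: [-90.1, 90.0, -20.9]
force: [-0.4, 0.2, 0.4]
grip_width: 0.087
[0.49934969 0.10136098 0.23958736] (array([  -0.6, -112.4, -353.4]), array([-0.0023,  0.0004, -0.0004]), np.float64(0.1))
2902 [0.0821809  0.08949139 0.09116274] (array([573.4, 182. ]), array([151.2, 106.3]), 13.12)
```

View pics/w1.png

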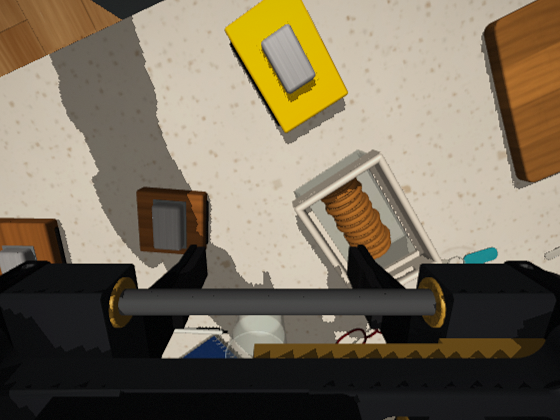

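The wrist view shows the biscuit box at (370,215) with the finger partly over it, the yellow look-alike at (287,60) and the square lid at (173,220). I'll move over the oblong lid.

```bash
python3 -m pendant '[[87,[50,-112,-353],[0,0,0]],[87,[50,-112,-353],[0,0,0]],[87,[50,-112,-353],[0,0,0]],[87,[50,-112,-353],[0,0,0]],[87,[50,-112,-353],[0,0,0]],[87,[50,-112,-353],[0,0,0]],[87,[50,-112,-353],[0,0,0]],[87,[50,-112,-353],[0,0,0]],[87,[50,-112,-353],[0,0,0]],[87,[50,-112,-353],[0,0,0]]]'
python3 -m pendant '[[87,[0,0,0],[0,0,0]],[87,[0,0,0],[0,0,0]]]'
python3 - <<'E'
from h import *
r,W=wlook("w2",0); p,R,o=pose(); print(p,plan(p,R,[.48,-.269,.15],69.5))
for lo,hi in ((.02,.032),(.037,.048)):
  m=(W[...,2]>lo)&(W[...,2]<hi)&(np.hypot(W[...,0]-.48,W[...,1]+.269)<.09)
  P=W[m]; print(len(P),np.percentile(P[:,2],[5,50,95]),rect(P))
E
```

```text
time_s: 4.1
tool_pos: [0.478, -0.2748, 0.189]
tool_rot: [-178.9, 89.7, -109.9]
force: [-0.3, 0.2, 1.4]
grip_width: 0.0872
time_s: 4.27
tool_pos: [0.4813, -0.2657, 0.1892]
tool_rot: [33.4, 89.9, 103.1]
force: [-0.2, 1.0, 0.6]
grip_width: 0.0871
[ 0.48158001 -0.26515285  0.18929771] (array([39.3,  0.1, -4.2]), array([ 0.0038,  0.0016, -0.0005]), np.float64(0.2))
7033 [0.02498864 0.02640554 0.02764653] (array([ 479., -265.]), array([ 86.2, 129.2]), 68.3)
1852 [0.04026904 0.04223412 0.04355476] (array([ 478.9, -264.6]), array([35.4, 58.9]), 68.58)
```

View pics/w2.png

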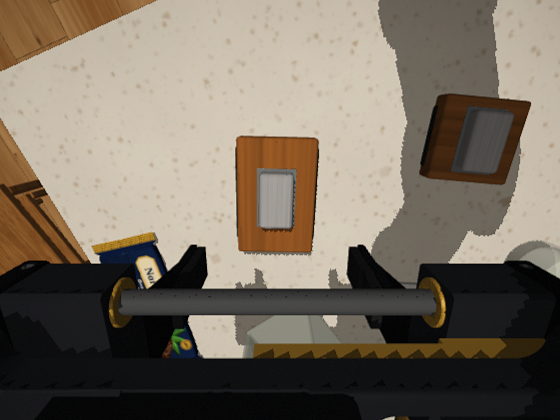

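The lid is square between the jaws at (277,195). I'll descend to the button and grip.

Run:
```python
from h import *
p,R,o=pose(); print(p,o["joint_velocities"].round(2),plan(p,R,[.4795,-.266,.047],68.5))
```

```text
[ 0.48158001 -0.26515285  0.18929771] [-0.69 -0.45 -0.12  0.04  0.05 -0.03  0.27] (array([142.3,   1.6,  -1.7]), array([ 0.0213,  0.0016, -0.0005]), np.float64(1.2))
```

```bash
python3 -m pendant '[[87,[40,0,-1],[0.01,0,0]],[87,[80,1,-1],[0.02,0,0]],[87,[120,1,-1],[0.02,0,0]],[87,[132,1,-1],[0.02,0,0]],[87,[132,1,-1],[0.02,0,0]],[87,[132,1,-1],[0.02,0,0]]]'
python3 - <<'E'
from h import *
r,W=wlook("w3",0); p,R,o=pose(); print(p,plan(p,R,[.4795,-.266,.047],68.5))
E
```

```text
time_s: 4.82
tool_pos: [0.4803, -0.2676, 0.0584]
tool_rot: [-51.7, 90.0, 16.8]
force: [-0.0, 0.1, 0.4]
grip_width: 0.0873
[ 0.48105243 -0.26844728  0.05957487] (array([12.6,  2.4,  1.7]), array([-0.001 ,  0.0004,  0.0029]), np.float64(0.2))
```

View pics/w3.png

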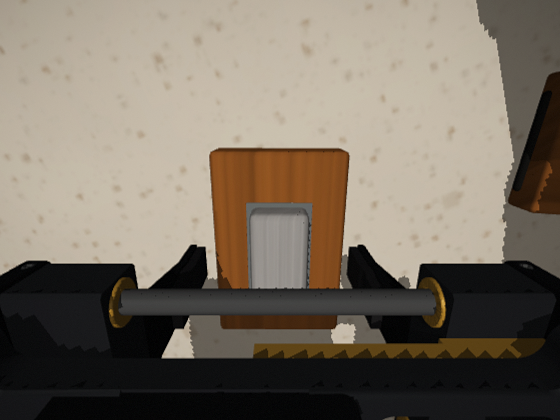

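```bash
python3 -m pendant '[[87,[6,1,0],[0,0,0]],[87,[12,2,0],[0,0,0]],[87,[12,2,0],[0,0,0]],[30,[12,2,0],[0,0,0]],[30,[12,2,0],[0,0,0]],[30,[12,2,0],[0,0,0]],[30,[12,2,0],[0,0,0]],[30,[12,2,0],[0,0,0]],[30,[12,2,0],[0,0,0]],[30,[12,2,0],[0,0,0]]]' 40
```

```text
time_s: 5.7
tool_pos: [0.4774, -0.2678, 0.0456]
tool_rot: [-78.4, 90.0, -10.0]
force: [0.2, -0.7, 0.7]
grip_width: 0.0481
```

```bash
python3 -m pendant '[[30,[0,0,0],[0,0,0]],[30,[0,0,0],[0,0,0]]]'
```

```text
time_s: 5.87
tool_pos: [0.4775, -0.2674, 0.0455]
tool_rot: [11.4, 90.0, 79.8]
force: [-0.5, -0.2, 1.5]
grip_width: 0.0357
```

```bash
python3 -m pendant '[[30,[0,0,0],[0,0,0]],[30,[-10,0,0],[0,0,0]],[30,[-40,0,0],[0,0,0]],[30,[-80,0,0],[0,0,0]],[30,[-120,0,0],[0,0,0]],[30,[-155,0,0],[0,0,0]],[30,[-155,0,0],[0,0,0]]]'
python3 - <<'E'
from h import *
p,R,o=pose(); r,W=wlook("w4",0); print(p)
for lo,hi in ((-.026,-.014),):
  m=(W[...,2]>p[2]+lo)&(W[...,2]<p[2]+hi)&(np.hypot(W[...,0]-p[0],W[...,1]-p[1])<.09)
  P=W[m]; print(len(P),np.percentile(P[:,2],[5,50,95]),rect(P))
print(plan(p,R,[.56,.0,.21],85),plan(p,R,[.574,.179,.20],103.1))
E
```

```text
time_s: 6.45
tool_pos: [0.4805, -0.2707, 0.2082]
tool_rot: [-85.4, 89.3, -17.1]
force: [1.4, -0.7, -1.6]
grip_width: 0.0354
[ 0.48050605 -0.27070061  0.20817987]
14478 [0.18726771 0.18880028 0.19032234] (array([ 480.6, -269.9]), array([ 86.3, 127.5]), 68.31)
(array([ -1.9,  26.2, 280.9]), array([-0.2916, -0.0008,  0.0123]), np.float64(16.7)) (array([  7.7,  79.6, 452.4]), array([-0.6075, -0.0028,  0.0121]), np.float64(34.8))
```

View pics/w4.png

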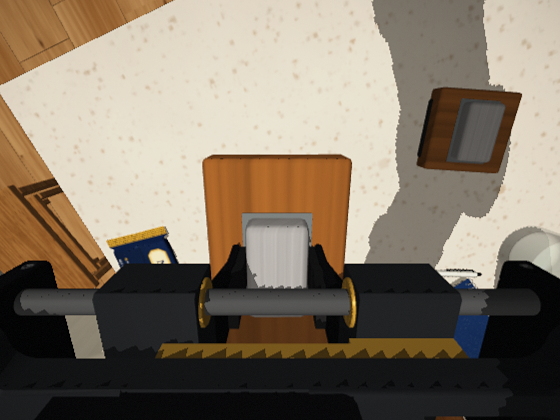

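The lid is held. I'll carry it just past the box so the wrist camera sees both the lid and the box mouth.

Run:
```python
from h import *
p,R,o=pose(); print(plan(p,R,[.705,.205,.205],103.1))
```

```text
(array([  0.6, -34.5, 524.3]), array([-0.6069, -0.0013,  0.008 ]), np.float64(34.8))
```

```bash
python3 -m pendant '[[30,[0,0,20],[-0.02,0,0]],[30,[0,-34,524],[-0.607,0,0]],[30,[0,-34,524],[-0.607,0,0]],[30,[0,-34,524],[-0.607,0,0]],[30,[0,-34,524],[-0.607,0,0]],[30,[0,-34,524],[-0.607,0,0]],[30,[0,-34,524],[-0.607,0,0]],[30,[0,-34,524],[-0.607,0,0]],[30,[0,-34,524],[-0.607,0,0]],[30,[0,-34,524],[-0.607,0,0]]]'
python3 - <<'E'
from h import *
p,R,o=pose(); print(p,plan(p,R,[.705,.205,.205],103.1))
E
```

```text
time_s: 7.33
tool_pos: [0.6456, 0.0909, 0.1986]
tool_rot: [89.8, 89.8, -167.0]
force: [0.1, -0.2, -2.1]
grip_width: 0.036
[0.64560375 0.09087427 0.1985793 ] (array([ -6.7, -83.7,  97.7]), array([ 0.0003,  0.    , -0.0033]), np.float64(0.2))
```

```bash
python3 -m pendant '[[30,[-3,-84,98],[0,0,0]],[30,[-3,-84,98],[0,0,0]],[30,[-3,-84,98],[0,0,0]],[30,[-3,-84,98],[0,0,0]],[30,[-3,-84,98],[0,0,0]],[30,[-3,-84,98],[0,0,0]],[30,[-3,-84,98],[0,0,0]],[30,[-3,-84,98],[0,0,0]]]'
cat >> h.py <<'E'
def report(c,W,p,bc=(.574,.178)):
  m=(W[...,2]>p[2]-.026)&(W[...,2]<p[2]-.014)&(np.hypot(W[...,0]-p[0],W[...,1]-p[1])<.09)
  P=W[m]; print(c,"lid",len(P),np.median(P[:,2]) if len(P) else 0,rect(P) if len(P)>10 else 0)
  m=(abs(W[...,2]-.088)<.006)&(np.hypot(W[...,0]-bc[0],W[...,1]-bc[1])<.1)
  P=W[m]
  if len(P)>10: print(c,"box",len(P),np.percentile(P[:,2],[50,95]),rect(P))
E
python3 - <<'E'
from h import *
p,R,o=pose(); print(p,o["tool_rot"],o["joint_velocities"].round(1))
r,W=wlook("w5",0); report("wrist",W,p)
for c in ("scene","side"):
    r=optics.read_camera(c); cv2.imwrite(f"pics/{c}5.png",r["image"]); report(c,cloud(r),p)
E
```

```text
time_s: 8.0
tool_pos: [0.7055, 0.2013, 0.2034]
tool_rot: [134.4, 89.9, -122.6]
force: [-0.2, 0.2, -1.7]
grip_width: 0.0351
[0.70552653 0.20129914 0.20338156] [ 134.40132694   89.93501604 -122.63376878] [-0.  -0.5 -0.2 -0.4 -0.3 -0.1  0. ]
wrist lid 14481 0.18422559505207753 (array([705.5, 202.7]), array([127.6,  86.3]), 12.94)
wrist box 4117 [0.08951426 0.09108623] (array([591., 186.]), array([113.9, 106.1]), 13.26)
scene lid 440 0.18506122778028677 (array([707.4, 200.7]), array([134.1,  90.1]), 13.0)
scene box 463 [0.08885134 0.09232258] (array([575.6, 177.9]), array([153. , 110.1]), 13.75)
side lid 365 0.18285352713972702 (array([704.4, 201.6]), array([130.6,  91.7]), 13.24)
side box 336 [0.08666279 0.08908258] (array([571.5, 177.2]), array([149. , 111.5]), 13.18)
```

View pics/w5.png

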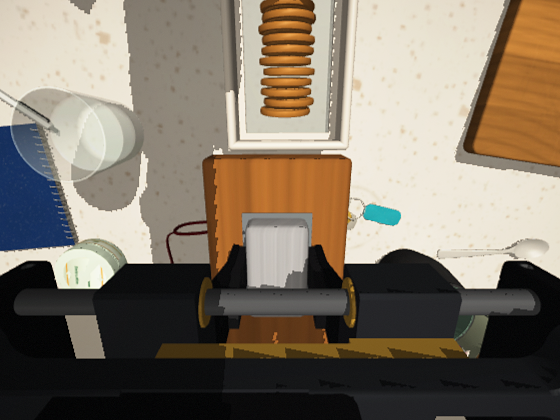

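View pics/scene5.png

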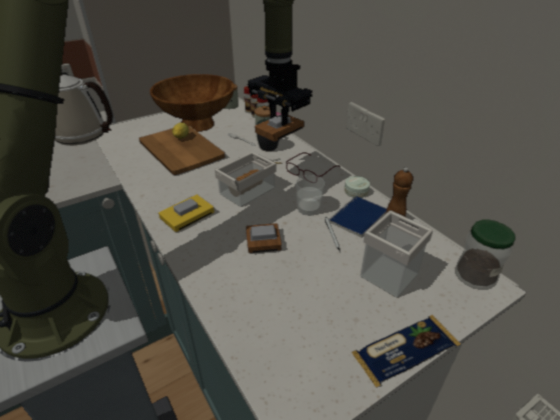

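Wrist view: the box collar's far end is at (290,145) and the lid in hand is at (277,215), with parallel edges. The cameras put the offset at about 134 mm along the box and about 8 mm across. I'll move to hover just above the rim.

```bash
python3 -m pendant '[[30,[0,30,4],[0,0,0]],[30,[0,70,8],[0.003,0,0]],[30,[0,110,8],[-0.003,0,0]],[30,[0,134,8],[-0.003,0,0]],[30,[20,134,8],[-0.003,0,0]],[30,[40,134,8],[-0.003,0,0]],[30,[55,134,8],[-0.003,0,0]],[30,[55,134,8],[-0.003,0,0]],[30,[55,134,8],[-0.003,0,0]],[30,[55,134,8],[-0.003,0,0]]]'
python3 - <<'E'
from h import *
p,R,o=pose(); print(p,o["tool_rot"],o["joint_velocities"].round(1))
r,W=wlook("w6",0); report("wrist",W,p)
for c in ("scene","side"):
    r=optics.read_camera(c); cv2.imwrite(f"pics/{c}6.png",r["image"]); W=cloud(r); np.save(c+"6_W.npy",W); report(c,W,p)
    x0,y0=(200,130) if c=="scene" else (250,140)
    cv2.imwrite(f"pics/{c}6c.png",cv2.resize(r["image"][y0:y0+75,x0:x0+100],(600,450),interpolation=cv2.INTER_CUBIC))
E
```

```text
time_s: 8.98
tool_pos: [0.5743, 0.181, 0.1499]
tool_rot: [-78.8, 89.9, 24.4]
force: [-0.5, 0.1, -2.4]
grip_width: 0.0355
[0.57425973 0.18095327 0.14990079] [-78.82898375  89.88561203  24.44257089] [-0.  -0.2  0.1 -0.8 -0.  -0.   0.1]
wrist lid 14491 0.13078339710317052 (array([574.3, 182.4]), array([127.6,  86.3]), 13.25)
wrist box 2146 [0.08969065 0.09116628] (array([509.5, 166.8]), array([ 19. , 105.9]), 14.07)
scene lid 523 0.13161945716150825 (array([577.9, 178.4]), array([132.3,  88.9]), 12.55)
scene box 306 [0.08846447 0.09227822] (array([574.4, 178.8]), array([150.9, 108.7]), 12.59)
side lid 390 0.12902172449198512 (array([573.8, 178. ]), array([129.6,  86. ]), 13.58)
side box 228 [0.08666351 0.08921957] (array([571.9, 176.1]), array([149.3, 106.9]), 13.03)
```

View pics/w6.png

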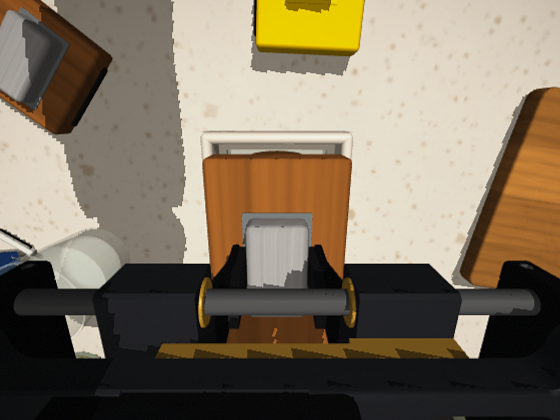

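View pics/scene6c.png

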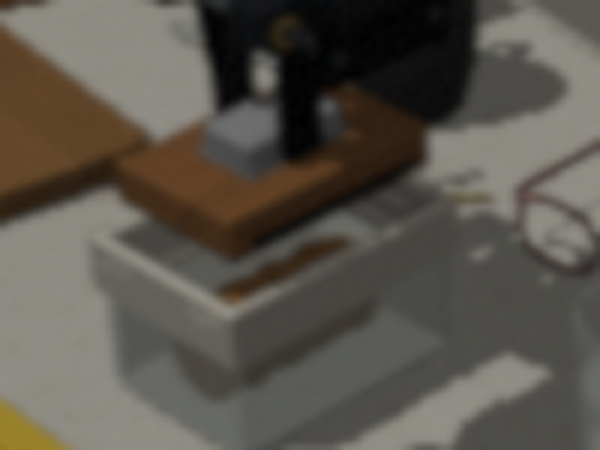

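View pics/side6c.png

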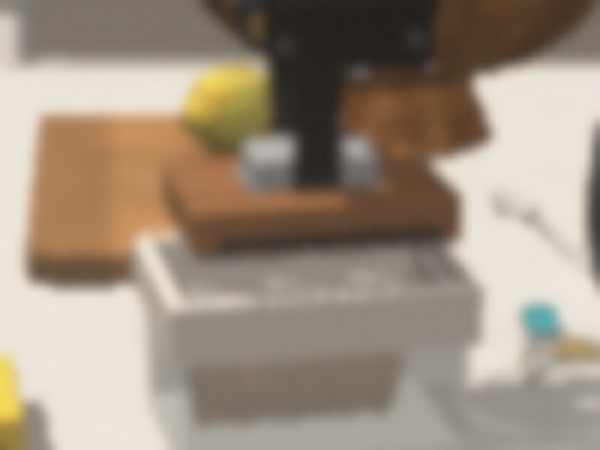

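Wrist view: the collar's near edge is at row 140 and the lid edge at row 155, centred sideways (203–351 on both). All cameras want about 2 mm more towards the robot. I'll correct that, lower to just above the rim and look again.

```bash
python3 -m pendant '[[30,[4,2,0],[0,0,0]],[30,[9,2,0],[0,0,0]],[30,[12,2,0],[0,0,0]],[30,[12,2,0],[0,0,0]],[30,[12,2,0],[0,0,0]]]'
python3 - <<'E'
from h import *
p,R,o=pose(); print(p,o["tool_rot"],o["force"].round(2),o["joint_velocities"].round(1))
r,W=wlook("w7",0); report("wrist",W,p)
print("lid top z",)
for c in ("scene","side"):
    r=optics.read_camera(c); cv2.imwrite(f"pics/{c}7.png",r["image"]); W=cloud(r); report(c,W,p)
    x0,y0=(200,130) if c=="scene" else (250,140)
    cv2.imwrite(f"pics/{c}7c.png",cv2.resize(r["image"][y0:y0+75,x0:x0+100],(600,450),interpolation=cv2.INTER_CUBIC))
E
```

```text
time_s: 9.55
tool_pos: [0.5712, 0.1806, 0.1361]
tool_rot: [103.0, 90.0, -153.7]
force: [0.3, 0.1, -2.2]
grip_width: 0.0357
[0.57121941 0.18060177 0.13610282] [ 102.99530202   89.95399231 -153.69605547] [ 0.3   0.1  -2.15] [-0.1 -0.2  0.2 -0.6  0.1 -0.   0.1]
wrist lid 14521 0.11705114796000518 (array([571.3, 181.8]), array([127.9,  86.2]), 13.06)
wrist box 3159 [0.08972334 0.09113487] (array([544.1, 174.9]), array([ 89.4, 106.3]), 13.03)
lid top z
scene lid 517 0.11792262442715895 (array([574. , 178.5]), array([132.2,  89.3]), 14.02)
scene box 290 [0.08873961 0.09266741] (array([575.7, 178. ]), array([152. , 107.5]), 12.38)
side lid 397 0.11556133729859458 (array([569.9, 179.7]), array([129. ,  90.1]), 14.56)
side box 242 [0.08722097 0.09296882] (array([571.5, 176.3]), array([149.5, 105.3]), 12.26)
```

View pics/w7.png

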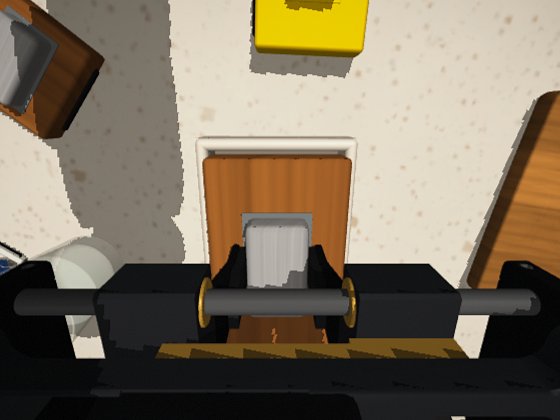

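View pics/scene7c.png

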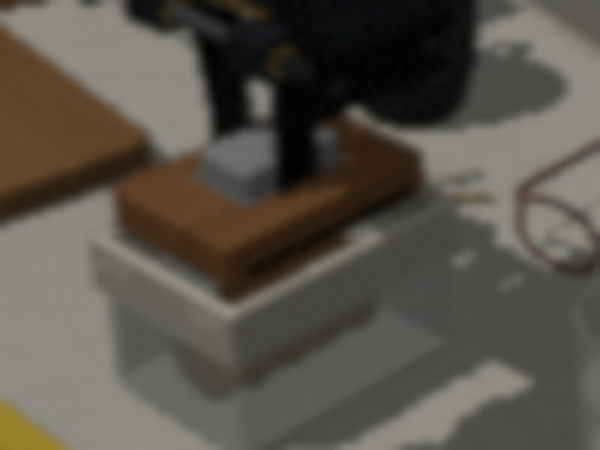

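View pics/side7c.png

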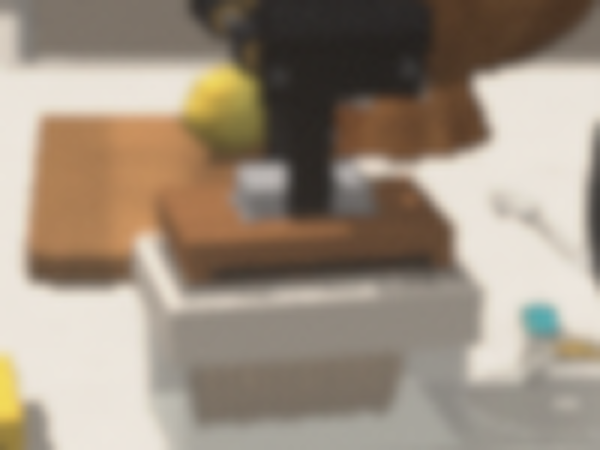

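The lid hovers about 1 mm above the rim, roughly centred. I'll apply a last small correction (−1, −0.5) and start entering while watching the force.

```bash
python3 -m pendant '[[30,[0,-1,-0.5],[0,0,0]],[30,[2,-1,-0.5],[0,0,0]],[30,[4,-1,-0.5],[0,0,0]],[30,[6,-1,-0.5],[0,0,0]],[30,[6,-1,-0.5],[0,0,0]]]'
python3 - <<'E'
from h import *
p,R,o=pose(); print(p,o["force"].round(2),o["wrist_torque"].round(3))
r,W=wlook("w8",0); report("wrist",W,p)
E
```

```text
time_s: 10.12
tool_pos: [0.5722, 0.1803, 0.1299]
tool_rot: [99.6, 89.9, -157.1]
force: [-0.4, 0.0, -2.3]
grip_width: 0.036
[0.57220686 0.18027946 0.12993392] [-0.4   0.05 -2.32] [0.05  0.021 0.038]
wrist lid 14507 0.11088038366088945 (array([572.2, 181.6]), array([127.6,  86.3]), 13.37)
wrist box 3893 [0.08987519 0.09133581] (array([542.7, 174.7]), array([ 86.7, 106.1]), 13.24)
```

View pics/w8.png

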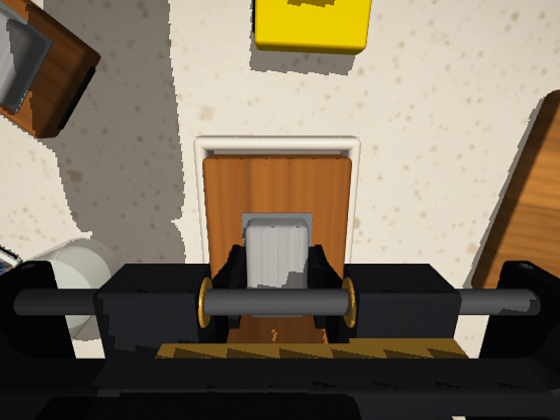

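The lid is 5 mm into the mouth with no contact force. I'll go on down to the seals.

```bash
python3 -m pendant '[[30,[2,0,0],[0,0,0]],[30,[4,0,0],[0,0,0]],[30,[6,0,0],[0,0,0]],[30,[8,0,0],[0,0,0]],[30,[8,0,0],[0,0,0]]]'
```

```text
time_s: 10.58
tool_pos: [0.573, 0.1805, 0.1227]
tool_rot: [-81.3, 89.9, 22.0]
force: [0.2, 0.5, -0.8]
grip_width: 0.0357
```

```bash
python3 -m pendant '[[30,[1.5,0,0],[0,0,0]],[30,[3,0,0],[0,0,0]],[30,[3,0,0],[0,0,0]]]'
```

```text
time_s: 10.83
tool_pos: [0.5729, 0.1805, 0.1194]
tool_rot: [-92.0, 90.0, 11.3]
force: [1.1, 0.1, -1.6]
grip_width: 0.0355
```

```bash
python3 -m pendant '[[30,[1.5,0,0],[0,0,0]],[30,[3,0,0],[0,0,0]],[30,[4,0,0],[0,0,0]],[30,[4,0,0],[0,0,0]]]'
```

```text
time_s: 11.17
tool_pos: [0.5727, 0.1804, 0.1153]
tool_rot: [-102.1, 90.0, 1.2]
force: [2.1, 0.6, -2.3]
grip_width: 0.0356
```

```bash
python3 -m pendant '[[30,[1,0,0],[0,0,0]],[30,[2,0,0],[0,0,0]],[30,[3,0,0],[0,0,0]],[30,[3,0,0],[0,0,0]]]'
```

```text
time_s: 11.5
tool_pos: [0.5725, 0.1804, 0.1123]
tool_rot: [139.5, 90.0, -117.2]
force: [1.8, -0.3, -1.4]
grip_width: 0.0354
```

Run:
```python
from h import *
p,R,o=pose(); print(p,o["force"].round(2),o["wrist_torque"].round(3))
r,W=wlook("w9",0)
B=W[(np.hypot(W[...,0]-.573,W[...,1]-.18)<.1)&(W[...,2]>.08)&(W[...,2]<.108)]
print(np.histogram(B[:,2],bins=np.arange(.08,.11,.002)))
r=optics.read_camera("scene"); cv2.imwrite("pics/scene9c.png",cv2.resize(r["image"][130:205,200:300],(600,450),interpolation=cv2.INTER_CUBIC))
W=cloud(r);B=W[(np.hypot(W[...,0]-.573,W[...,1]-.18)<.1)&(W[...,2]>.08)&(W[...,2]<.108)]
print(np.histogram(B[:,2],bins=np.arange(.08,.11,.002)))
```

```text
[0.57254894 0.18035656 0.11233649] [ 1.76 -0.34 -1.4 ] [ 0.052 -0.249 -0.017]
(array([  130,   156,   289,   810,  2837,  2826, 11835,  1760,   101,
         115,   103,   120,   183,   523]), array([0.08 , 0.082, 0.084, 0.086, 0.088, 0.09 , 0.092, 0.094, 0.096,
       0.098, 0.1  , 0.102, 0.104, 0.106, 0.108]))
(array([ 28,  41,  34,  55,  91, 154, 206, 195,  34,  13,  13,  14,  15,
        18]), array([0.08 , 0.082, 0.084, 0.086, 0.088, 0.09 , 0.092, 0.094, 0.096,
       0.098, 0.1  , 0.102, 0.104, 0.106, 0.108]))
```

View pics/w9.png

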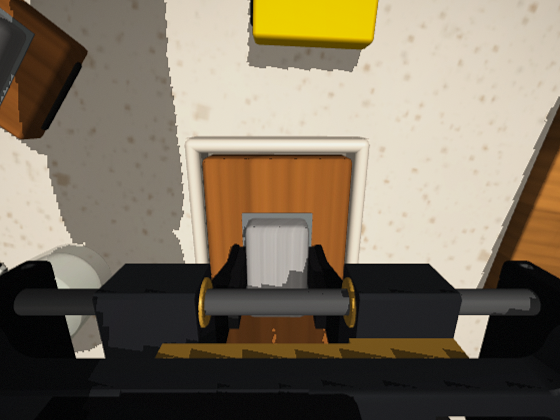

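View pics/scene9c.png

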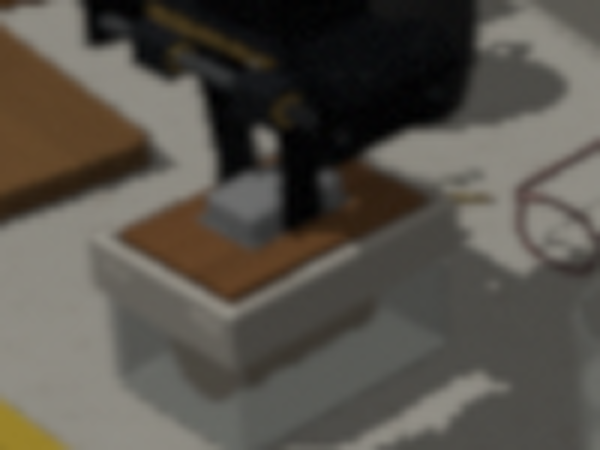

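The lid is in the mouth, with its top about 3 mm above the rim. I'll press the rest.

```bash
python3 -m pendant '[[30,[1,0,0],[0,0,0]],[30,[2,0,0],[0,0,0]],[30,[3,0,0],[0,0,0]],[30,[3,0,0],[0,0,0]]]'
python3 -m pendant '[[30,[0.5,0,0],[0,0,0]],[30,[1,0,0],[0,0,0]],[30,[1,0,0],[0,0,0]]]'
python3 - <<'E'
from h import *
p,R,o=pose(); print(p,o["force"].round(2),o["wrist_torque"].round(3))
r,W=wlook("w10",0)
B=W[(np.hypot(W[...,0]-.573,W[...,1]-.18)<.1)&(W[...,2]>.08)&(W[...,2]<.108)]
print(np.histogram(B[:,2],bins=np.arange(.08,.11,.002))[0])
E
```

```text
time_s: 11.93
tool_pos: [0.5725, 0.1804, 0.1095]
tool_rot: [66.1, 90.0, 169.4]
force: [0.2, -0.1, 1.4]
grip_width: 0.0355
time_s: 12.18
tool_pos: [0.5726, 0.1804, 0.1095]
tool_rot: [15.1, 90.0, 118.4]
force: [-2.8, -1.5, 6.3]
grip_width: 0.0358
[0.57256257 0.18038132 0.109457  ] [-2.81 -1.46  6.26] [-0.134  0.504 -0.044]
[  186   375   308   763  6391 12648   205   112   109   118   120   298
  1324  2620]
```

The lid is seated: it stopped at TCP z 0.1095, the force is rising and the top is at rim height. I'll release, back off, close the fingers and press the button.

```bash
python3 -m pendant '[[55,[-0.5,0,0],[0,0,0]],[55,[-1,0,0],[0,0,0]],[55,[-1,0,0],[0,0,0]],[55,[-1,0,0],[0,0,0]],[55,[-15,0,0],[0,0,0]],[55,[-35,0,0],[0,0,0]],[0,[-35,0,0],[0,0,0]],[0,[-35,0,0],[0,0,0]],[0,[-35,0,0],[0,0,0]],[0,[-35,0,0],[0,0,0]]]' 20
python3 -m pendant '[[0,[0,0,0],[0,0,0]],[0,[0,0,0],[0,0,0]],[0,[0,0,0],[0,0,0]]]'
python3 - <<'E'
from h import *
p,R,o=pose(); print(p,o["force"].round(2),plan(p,R,[.573,.1805,.125],103.1))
r,W=wlook("w11",0)
B=W[(np.hypot(W[...,0]-.573,W[...,1]-.18)<.1)&(W[...,2]>.08)&(W[...,2]<.115)]
print(np.histogram(B[:,2],bins=np.arange(.08,.116,.002))[0])
P=B[(B[:,2]>.101)&(B[:,2]<.110)]; print("btn",rect(P),np.median(P[:,2]))
r=optics.read_camera("scene");W=cloud(r);B=W[(np.hypot(W[...,0]-.573,W[...,1]-.18)<.1)&(W[...,2]>.102)&(W[...,2]<.112)]
print(len(B),rect(B))
E
```

```text
time_s: 13.07
tool_pos: [0.5719, 0.1803, 0.1424]
tool_rot: [97.8, 89.9, -158.9]
force: [-0.5, -0.5, 0.0]
grip_width: 0.0361
time_s: 13.32
tool_pos: [0.5723, 0.1803, 0.143]
tool_rot: [106.1, 90.0, -150.6]
force: [-1.3, 0.6, 0.6]
grip_width: 0.0161
[0.57232338 0.18027773 0.14302277] [-1.29  0.56  0.57] (array([18. , -0.7,  0.1]), array([ 0.0036, -0.0002, -0.0008]), np.float64(0.2))
[ 267  240  165  638 5065 9056  152   32   37   48   50  125  866 2087
    8    0    0]
btn (array([573.3, 182.3]), array([59.7, 36. ]), 14.23) 0.10632901944903857
149 (array([574.2, 177.9]), array([58.6, 35. ]), 13.69)
```

View pics/w11.png

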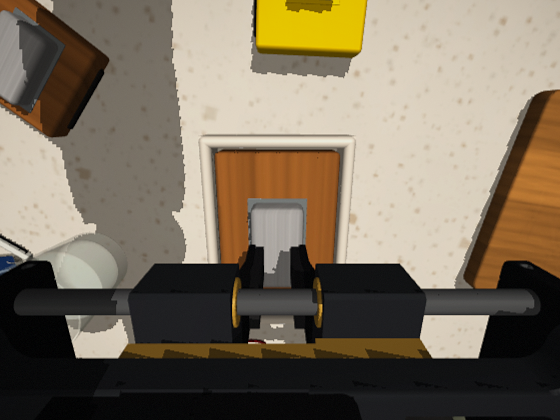

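The lid is flush in the collar, the button is still up at z = 0.106, and the fingers are clear of it and closing. Now I'll press.

```bash
python3 -m pendant '[[0,[0,-1,0],[0,0,0]],[0,[8,-1,0],[0,0,0]],[0,[15,-1,0],[0,0,0]],[0,[18,-1,0],[0,0,0]],[0,[20,-1,0],[0,0,0]],[0,[22,-1,0],[0,0,0]],[0,[23,-1,0],[0,0,0]]]'
python3 -m pendant '[[0,[1,0,0],[0,0,0]],[0,[2,0,0],[0,0,0]],[0,[3,0,0],[0,0,0]]]'
```

```text
time_s: 14.0
tool_pos: [0.5728, 0.1804, 0.1213]
tool_rot: [73.5, 89.9, 176.8]
force: [-4.8, -1.5, 6.8]
grip_width: 0.0005
time_s: 14.25
tool_pos: [0.5736, 0.1806, 0.1173]
tool_rot: [-93.2, 90.0, 10.1]
force: [0.4, -0.1, -0.8]
grip_width: 0.0005
```

```bash
python3 -m pendant '[[0,[1,0,0],[0,0,0]],[0,[2,0,0],[0,0,0]],[0,[3,0,0],[0,0,0]],[0,[3,0,0],[0,0,0]]]'
```

```text
time_s: 14.58
tool_pos: [0.5736, 0.1807, 0.1153]
tool_rot: [5.0, 90.0, 108.4]
force: [-2.7, -1.5, 5.3]
grip_width: 0.0005
```

```bash
python3 -m pendant '[[0,[1,0,0],[0,0,0]],[0,[2,0,0],[0,0,0]],[0,[3,0,0],[0,0,0]],[0,[3,0,0],[0,0,0]]]'
```

```text
time_s: 14.92
tool_pos: [0.5738, 0.1807, 0.1152]
tool_rot: [-5.0, 89.9, 98.3]
force: [-9.3, -3.0, 22.0]
grip_width: 0.0005
```

It is firm at 22 N and 8 mm lower, so I'll back off and check.

```bash
python3 -m pendant '[[0,[-5,0,0],[0,0,0]],[0,[-30,0,0],[0,0,0]],[0,[-65,0,0],[0,0,0]],[0,[-100,0,0],[0,0,0]],[0,[-110,-40,0],[0,0,0]],[0,[-110,-80,0],[0,0,0]],[0,[-110,-80,0],[0,0,0]],[0,[-110,-80,0],[0,0,0]],[0,[-110,-80,0],[0,0,0]]]'
python3 - <<'E'
from h import *
p,R,o=pose(); print(p,o["force"].round(2))
r,W=wlook("w12",0)
S=W[(np.hypot(W[...,0]-.573,W[...,1]-.18)<.1)&(W[...,2]>.08)&(W[...,2]<.115)]
print(np.histogram(S[:,2],bins=np.arange(.08,.116,.002))[0])
b=np.radians(13.2);u=np.array([np.cos(b),np.sin(b)]);n=np.array([-u[1],u[0]])
d=W[...,:2]-[.5735,.182]; U=d@u; V=d@n; Z=W[...,2]
ok=(Z>.075)&(Z<.12)
lid=ok&(abs(U)<.06)&(abs(V)<.038)&~((abs(U)<.036)&(abs(V)<.024))
rim=ok&((abs(U)>.069)&(abs(U)<.073)|(abs(V)>.047)&(abs(V)<.051))&(abs(U)<.074)&(abs(V)<.052)
btn=ok&(abs(U)<.025)&(abs(V)<.014)
for k,m in(("lid",lid),("rim",rim),("btn",btn)): print(k,m.sum(),np.median(Z[m]).round(4))
A=np.c_[U[lid],V[lid],np.ones(lid.sum())]; print("lid tilt",np.linalg.lstsq(A,Z[lid],rcond=None)[0].round(4))
A=np.c_[U[rim],V[rim],np.ones(rim.sum())]; print("rim tilt",np.linalg.lstsq(A,Z[rim],rcond=None)[0].round(4))
for c in("scene","side"):
    r=optics.read_camera(c); x0,y0=(200,130) if c=="scene" else (250,140)
    cv2.imwrite(f"pics/{c}12c.png",cv2.resize(r["image"][y0:y0+75,x0:x0+100],(600,450),interpolation=cv2.INTER_CUBIC))
    if c=="scene": cv2.imwrite("pics/scene12.png",r["image"])
E
```

```text
time_s: 15.67
tool_pos: [0.6511, 0.1986, 0.2203]
tool_rot: [115.5, 89.9, -141.2]
force: [-0.6, -0.3, 0.5]
grip_width: 0.0003
[0.65106222 0.19856542 0.22033433] [-0.6  -0.27  0.5 ]
[ 181  250  161  726 6039 9124  189  136 1135 1504    9    0    0    0
    0    0    0]
lid 7241 0.0904
rim 2544 0.0901
btn 1900 0.0983
lid tilt [0.001  0.0006 0.0904]
rim tilt [0.0012 0.0001 0.0901]
```

View pics/w12.png

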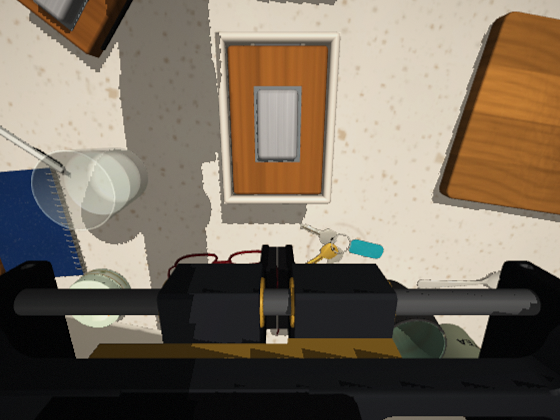

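View pics/scene12c.png

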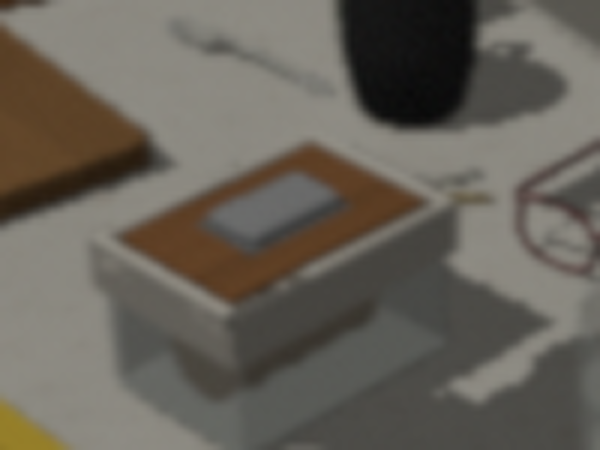

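View pics/scene12.png

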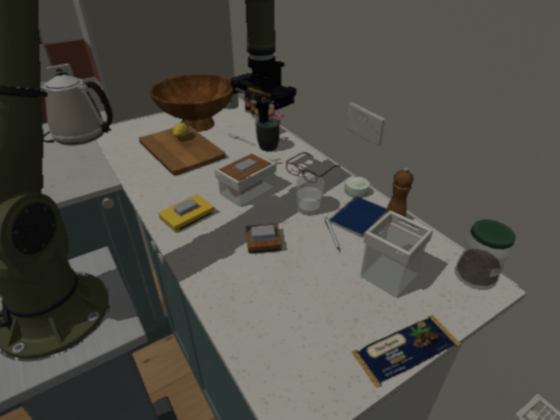

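The lid sits in the collar at (277,118) in the wrist view. Its top is 0.3 mm from the rim plane with less than 0.001 rad of tilt relative to it. The button stands 8 mm above the lid, so it is fully pressed, and the gripper is clear. Handing in.

```bash
python3 -c "
from cell import env
print(env.sign_off())"
```

```text
the job is handed in; nothing more can be done
None
```

The biscuit box is closed and locked, and I handed the job in at about 16 s; the sign-off gives no verdict. I gripped the wooden oblong lid by its button, lowered it into the mouth, pressed it past the seals, then pushed the button home with closed fingers, up to 22 N.

**Last checks:**
- **Flush:** the lid top is at 90.4 mm and the rim at 90.1 mm, with less than 0.001 rad of tilt between them.
- **Button:** its top is at 98.3 mm, about 8 mm above the lid, so it is fully pressed.
- **Robot:** the gripper is clear of everything.
- **Other things:** the square box, its lid, the glass and the yellow look-alike show no visible shift in the last picture; I did not measure them again.

**What disagreed:** the cameras differed by up to about 6 mm on where the box stood. I settled that by comparing lid and box in the same images at close range, and the lid went in without jamming.

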